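# Make up two guest toiletry trays on the bathroom vanity

### The arm

A 6-joint arm with a two-finger parallel gripper is mounted at the origin on the work surface. World frame = base frame: x ahead of the robot, y to its left, z up, the work surface at z = 0. Lengths are in m, angles in degrees, forces in N, time in s.
With the tool pointing down it reaches from about 0.375 to 0.9 m from the base axis. Payload 3.1 kg.
Tool frame: the origin (TCP) lies at the very end of the fingers, on their centre line; the grasp point (between the pads) lies 19 mm behind it (bot.hold_point_z is the z of the grasp point in the tool frame, in m); z points along the fingers, y is the line along which they close (so a half turn about z gives the same grasp; the last joint's range is limited). The gripper opens to 87 mm and grips with 3 to 60 N. Pads are 19 mm wide; open, the fingers measure 117 mm over their backs; the gripper's body (75 mm by 190 mm) begins 51 mm behind the grasp point.
Start: joints at [62.538, 30.224, 82.088, -0, 67.689, -10.227], TCP at [0.185, 0.597, 0.187] pointing down, gripper open.
Joint ranges: [-176.69, 176.69], [-43.24, 126.21], [12.49, 139.97], [-82, 262], [0, 151.66], [-163.58, 163.58]. Speed limits (degrees/s): [159.86, 159.86, 180, 180, 180, 180].

### API

Orientations are given as a 3x3 rotation matrix whose columns are the frame's x, y, z axes.
In Python, from rig import bot, capture, camera_model gives the robot as it stands.
- The arm moves only by the tool apply_moves, never from a script. Its argument "plan" is text: rows parted by semicolons, each of 6 numbers parted by spaces: the shift along the tool's x, y, z in units of 0.05 m (1.0 is 0.05 m), then the turn, a rotation vector about the tool's x, y, z in units of 360 degrees (1.0 is 360 degrees). In form: dx dy dz ax ay az; .... A call has 1 to 10 rows; each row shifts and turns the commanded pose from where the row before left it, along the tool's axes as they then stand; what a row does not reach is not made up. A row lasts 1/12 s, in which the tool goes at most 41.7 mm and 7.16 degrees, less where a joint would pass 70% of its speed; a pose out of reach is approached as far as the arm can. A call with a number of a shift or a turn outside -1 to 1 is refused whole. A call with a gripper value outside its range is refused whole. "gripper" is the gripper command: -1 is shut, 1 is fully open, values between are in proportion, set as the call begins (left out, the last holds). The fingers move at their own pace and stop on an object; the grip force is fixed at half the most. Time passes only in rows, so rows that do not move let the fingers close. It gives the time, the measured TCP pose, the force, the opening and the grip force at its end, in the units of the state.
- bot.read_state(): the state, without advancing time (a new reading comes with each control period).
- capture(name): name is "scene" or "top"; returns the picture (400x640x3 uint8, red, green, blue); there is no depth.
- camera_model(name): a dict with "vertical_fov" (degrees; the focal length in pixels is half the picture's height over the tangent of half this angle, whatever the lens; pixels are square), "cx", "cy" (the principal point, pixels), "position" and "rotation" of the camera in the world. Camera axes: x right, y down, z forward; pixel columns grow to the right and rows downward; lengths in m; the calibration is good to about 2 mm. A picture is of the moment at which its call begins. camera_model takes no time and is no camera call.
- bot.hand_in(): hands the job in; it is judged then, once.
The state is a dict: "time_s": time; "joint_positions": joint angles; "qvel": joint speeds; "tau": joint torques, N m; "position": TCP position; "tcp_rot": TCP orientation; "force": force on the tool from outside, world axes, zero at the start; "moment": the same for the moment, N m; "opening": opening from 0.0 (shut) to 1.0 (fully open); "grasp_force": force on a finger pad.
Only numpy, scipy, OpenCV 4.12 (cv2) and the standard library are available. Lean on these libraries where they do the work, as an engineer would, in place of code of your own. Each camera call takes 0.05 s, during which the arm holds its last target. There are 200 camera calls.

### The job

Make up the two guest trays from the toiletries standing in the middle of the vanity. Long tray: lay the oval soap flat in the largest compartment, stand the tall shampoo bottle upright in the narrow middle one and the cream jar in the remaining end one; short tray: lay the rectangular soap flat in the larger compartment and stand the roll-on deodorant upright in the smaller one. Leave the nail brush, the mirror and the cleaner bottle where they are.

Things in the scene. Friction and masses are not known exactly. Their poses are not given: they have to be found in the camera images.
- long_tray: Low wooden tray, fixed, 273 x 82 mm, 12 mm high, three compartments in a row along its x axis. Origin at centre of underside, z up. Floor top at z = 5 mm; walls and dividers 5 mm thick, tops at z = 12 mm. Compartments 72 mm wide (y, centred on 0); along x: largest 110 mm, centre x = -76.5 mm; narrow middle 65 mm, centre +16 mm; end 78 mm, centre +92.5 mm.
- short_tray: Low wooden tray, fixed, 173 x 82 mm, 12 mm high, two compartments along its x axis. Origin at centre of underside, z up. Floor top at z = 5 mm; walls and divider 5 mm thick, tops at z = 12 mm. Compartments 72 mm wide (y, centred on 0); along x: larger 98 mm, centre x = -32.5 mm; smaller 60 mm, centre +51.5 mm.
- oval_soap: Cream-coloured bar of soap with round ends (an oval from above), 84 x 54 x 32 mm high, about 110 g. x along its length. Origin at the centre of its underside, z up.
- bar_soap: Cream-coloured rectangular bar of soap, 76 x 48 x 32 mm high, about 110 g. x along its length. Origin at the centre of its underside, z up.
- shampoo: Tall round black shampoo bottle standing up, 42 mm diameter, 112 mm high in all: straight body to 84 mm, shoulder to 92 mm, grey cap 26 mm wide above. About 110 g. Origin at the centre of its underside, z up.
- cream_jar: Low wide round jar with a white screw lid, 56 mm diameter, 45 mm high (glass, 54 mm, below 27 mm). About 120 g. Origin at the centre of its underside, z up.
- roll_on: Slim round roll-on deodorant standing up, 34 mm diameter, 75 mm high: straight to 61 mm, then a domed grey cap. About 70 g. Origin at the centre of its underside, z up.
- nail_brush: Wooden nail brush lying bristles down, 85 x 38 mm, back 28 mm high with a small knob up to 44 mm. Belongs to no kit; stays where it is (20 mm is too far). x along its length. Origin at the centre of its underside, z up.
- mirror: Round make-up mirror, 130 mm across, on a steel foot of 100 mm diameter, 205 mm high. A loose bystander, to stay where it is (20 mm is too far). Origin at the centre of its underside, z up.
- cleaner: Blue cleaner bottle with a red cap, 72 mm diameter, 220 mm high. A loose bystander, to stay where it is (20 mm is too far). Origin at the centre of its underside, z up.
Not all that is in view belongs to the job. Leave any pink or purple look-alike of the cream_jar alone.

How it is judged (in metres and radians):
At the end, for the whole second after the job is handed in: All five at rest on their compartment floors (underside within 4 mm of floor height, within 0.12 rad of flat or upright). Centre off compartment centre, along/across tray, under: oval soap 15/12 mm, shampoo 14/17, jar 13/11, rectangular soap 13/14, roll-on 15/21. Bystanders moved under 20 mm (x of oval_soap in the frame of long_tray between -0.0915 and -0.0615 m and y of oval_soap in the frame of long_tray between -0.012 and 0.012 m and z of oval_soap in the frame of long_tray between 0.001 and 0.009 m and angle between each of oval_soap, shampoo, cream_jar, bar_soap, roll_on's own z axis and vertical below 0.12 rad and linear speed of each of oval_soap, shampoo, cream_jar, bar_soap, roll_on below 0.02 m/s and angular speed of each of oval_soap, shampoo, cream_jar, bar_soap, roll_on below 0.2 rad/s and x of shampoo in the frame of long_tray between 0.002 and 0.03 m and y of shampoo in the frame of long_tray between -0.017 and 0.017 m and z of shampoo in the frame of long_tray between 0.001 and 0.009 m and x of cream_jar in the frame of long_tray between 0.0795 and 0.1055 m and y of cream_jar in the frame of long_tray between -0.011 and 0.011 m and z of cream_jar in the frame of long_tray between 0.001 and 0.009 m and x of bar_soap in the frame of short_tray between -0.0455 and -0.0195 m and y of bar_soap in the frame of short_tray between -0.014 and 0.014 m and z of bar_soap in the frame of short_tray between 0.001 and 0.009 m and x of roll_on in the frame of short_tray between 0.0365 and 0.0665 m and y of roll_on in the frame of short_tray between -0.021 and 0.021 m and z of roll_on in the frame of short_tray between 0.001 and 0.009 m); the robot touches nothing.
It fails at once if the nail brush is moved by more than 20 mm (distance of nail_brush from where it was at the start of the episode above 0.02 m).
It fails at once if the mirror is moved by more than 20 mm (distance of mirror from where it was at the start of the episode above 0.02 m).
It fails at once if the cleaner bottle is moved by more than 20 mm (distance of cleaner from where it was at the start of the episode above 0.02 m).
It also fails if it takes over 125 s, if anything falls off the work surface, if the arm or the gripper's body presses on something with over 40 N, if the wrist force passes 120 N, or if a joint passes its speed limit or range.

## Working session

There is one attempt and no reset: what is moved stays moved. The work goes in short steps, Python scripts to look and compute and a tool call to move; the robot and the scene stay as the last step left them, time stands still between calls to the robot, and variables do not carry over. Pictures are saved under pics/ and viewed, at most 14 in all, crops included, and the job is handed in when it is done.

Besides the shell and the picture viewer there is one more tool, called as name(argument=value, ...) on one line, values as JSON. apply_moves: Moves the arm, as the interface text tells. Its arguments: {"type":"object","properties":{"plan":{"type":"string"},"gripper":{"type":"number"}},"required":["plan"]}

```bash
mkdir -p pics; ls
python3 - <<'E'
from rig import bot,capture,camera_model
import cv2,numpy as np
for n in("scene","top"):
    cv2.imwrite(f"pics/{n}0.png",capture(n)[:,:,::-1]); m=camera_model(n); print(n,m)
s=bot.read_state();print(s["position"],np.round(s["tcp_rot"],3),s["opening"],s["time_s"],bot.hold_point_z)
E
```

```text
pics
scene {'vertical_fov': 53.257776478301764, 'cx': 317.71255785877975, 'cy': 195.61984758749702, 'position': array([ 1.17167793, -0.44125421,  0.99690855]), 'rotation': array([[ 0.56806727,  0.6250965 , -0.53530733],
       [ 0.82296699, -0.43541245,  0.36488536],
       [-0.00499092, -0.6478197 , -0.76177735]])}
top {'vertical_fov': 42.38825579229082, 'cx': 311.8795194391435, 'cy': 196.5797568439795, 'position': array([ 0.36885584, -0.007575  ,  1.92330289]), 'rotation': array([[ 0.02690833, -0.99566941,  0.08898526],
       [-0.99958132, -0.02585288,  0.01299261],
       [-0.01063582, -0.08929761, -0.9959482 ]])}
[0.18482488 0.59630736 0.18648759] [[-0.955  0.296 -0.001]
 [ 0.296  0.955 -0.002]
 [ 0.    -0.002 -1.   ]] 1.0010731292903685 0.1 -0.0187
```

View pics/top0.png

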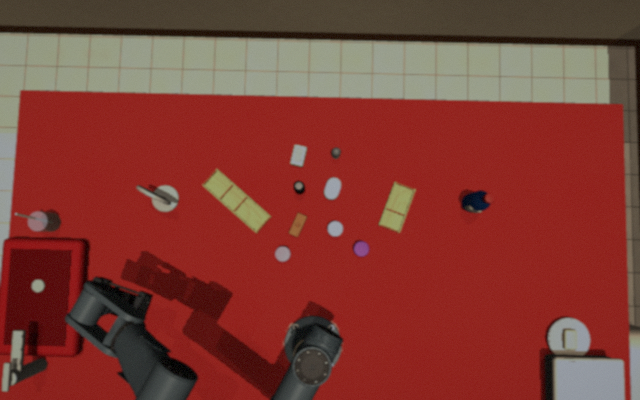

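View pics/scene0.png

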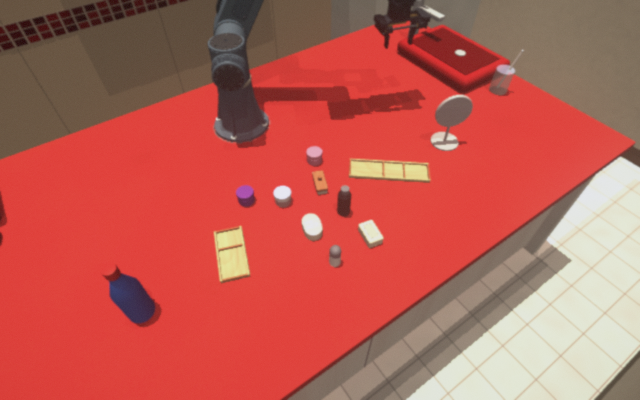

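Top view: the tall black shampoo is at (299,187), the roll-on at (336,153), the rectangular soap at (299,155), the oval soap at (333,188) and the nail brush at (298,224). The long tray is at (236,200), the short one at (397,207), the mirror at (165,198) and the cleaner at (476,201).

There are three jar candidates: white (335,228), pink (283,254) and purple (361,248). The white-lidded one fits the description. I'll confirm it in an enlarged crop.

```bash
cat > h.py <<'E'
import numpy as np,cv2
from rig import bot,capture,camera_model
def ray(name,uv,z):
    m=camera_model(name);f=200/np.tan(np.radians(m["vertical_fov"]/2))
    uv=np.atleast_2d(uv).astype(float)
    d=np.c_[(uv[:,0]-m["cx"])/f,(uv[:,1]-m["cy"])/f,np.ones(len(uv))]@m["rotation"].T
    p=m["position"];return (p+d*((z-p[2])/d[:,2])[:,None])[:,:2]
def proj(name,P):
    m=camera_model(name);f=200/np.tan(np.radians(m["vertical_fov"]/2))
    c=(np.atleast_2d(P)-m["position"])@m["rotation"];return np.c_[f*c[:,0]/c[:,2]+m["cx"],f*c[:,1]/c[:,2]+m["cy"]]
E
python3 - <<'E'
from h import *
a=cv2.imread("pics/top0.png");b=cv2.imread("pics/scene0.png")
c1=cv2.resize(a[140:265,195:425],(800,435),interpolation=cv2.INTER_CUBIC)
cv2.imwrite("pics/c1.png",c1)
c2=cv2.resize(b[145:285,205:435],None,fx=3.4,fy=3.4,interpolation=cv2.INTER_CUBIC);cv2.imwrite("pics/c2.png",c2)
hsv=cv2.cvtColor(a,cv2.COLOR_BGR2HSV)
print(hsv[270,400],hsv[228,335],hsv[187,299],hsv[153,336],hsv[200,236])
# red cloth: strongly saturated, hue near 0
H,S,V=cv2.split(hsv.astype(int))
mask=(~(((H<4)|(H>174))&(S>200)&(V>60))).astype(np.uint8)
mask[:145]=0;mask[270:]=0;mask[:,:120]=0;mask[:,500:]=0
n,l,st,ce=cv2.connectedComponentsWithStats(mask)
for i in range(1,n):
    if st[i,4]<15: continue
    cn=max(cv2.findContours((l==i).astype(np.uint8),0,1)[0],key=len)[:,0]
    z=0.012 if st[i,4]>500 else .03
    r=cv2.minAreaRect((ray("top",cn,z)*1000).astype(np.float32))
    print(np.round(ce[i],1),st[i,4],np.round(r[0]),np.round(r[1]),round(r[2],1),np.round(ray("top",ce[i],z)*1000)[0])
E
```

```text
[  2 199 147] [106  23 168] [ 17  37 137] [21 38 95] [ 30  93 156]
[308.3 203.1] 22814 [502.  28.] [ 463. 1423.] 1.4 [515.  30.]
[191.  151.6] 20 [694. 471.] [15. 33.] 83.4 [694. 471.]
[193.3 160.3] 31 [662. 461.] [39. 26.] 12.1 [662. 462.]
[404.9 171.3] 17 [ 640. -325.] [37. 13.] 14.5 [ 641. -324.]
[139.8 170.8] 22 [614. 660.] [27. 25.] 36.2 [617. 659.]
[258.1 176.4] 16 [607. 217.] [26. 11.] 2.1 [608. 218.]
[443.6 179.4] 40 [ 610. -465.] [58. 26.] 36.4 [ 614. -467.]
[122.1 181.4] 28 [576. 722.] [56. 15.] 8.2 [576. 723.]
[244.4 183.3] 34 [582. 269.] [36. 24.] 60.6 [581. 268.]
[275.3 185.1] 27 [577. 152.] [38. 21.] 82.0 [577. 153.]
[433.1 192.2] 26 [ 567. -430.] [22. 33.] 1.5 [ 566. -428.]
[439.2 200.5] 59 [ 537. -449.] [40. 60.] 12.8 [ 536. -451.]
[144.2 231.8] 108 [390. 637.] [76. 65.] 67.4 [392. 630.]
[461.7 231. ] 51 [ 422. -533.] [34. 59.] 27.8 [ 426. -533.]
[131.1 245.4] 246 [344. 672.] [132.  88.] 3.5 [341. 675.]
[312.1 229.6] 17 [417.  12.] [29. 17.] 41.4 [416.  13.]
[496.7 233.2] 27 [ 421. -658.] [22. 48.] 89.7 [ 421. -661.]
[489.5 235.6] 31 [ 413. -635.] [54. 22.] 10.2 [ 412. -634.]
[152.3 236.3] 31 [376. 596.] [30. 27.] 14.5 [377. 599.]
[425.8 238.2] 29 [ 396. -405.] [40. 21.] 6.2 [ 396. -403.]
[467.7 239.8] 95 [ 394. -555.] [43. 77.] 27.8 [ 395. -555.]
[312. 239.] 20 [384.  13.] [12. 39.] 59.4 [382.  12.]
[126.8 242.8] 20 [349. 690.] [16. 34.] 69.8 [350. 691.]
[331.6 241.9] 21 [377. -59.] [25. 23.] 60.3 [374. -59.]
[477.6 244.7] 24 [ 379. -591.] [19. 38.] 19.8 [ 378. -591.]
[477.8 257. ] 532 [ 338. -588.] [ 98. 177.] 1.6 [ 333. -597.]
[421.1 267.2] 21 [ 297. -384.] [25. 25.] 1.6 [ 291. -387.]
```

View pics/c1.png

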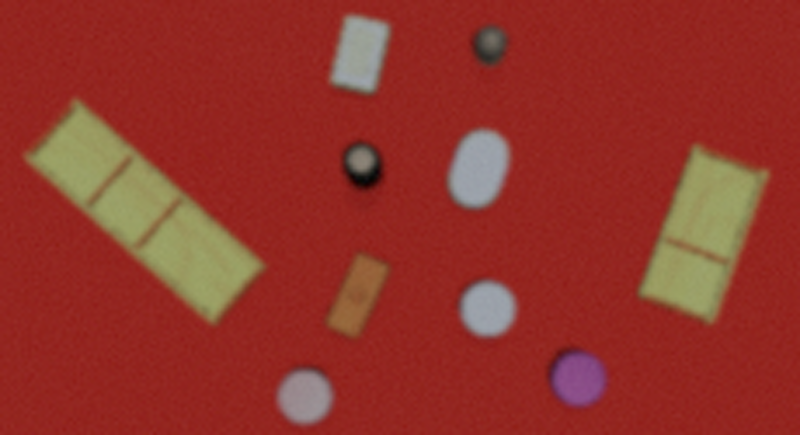

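View pics/c2.png

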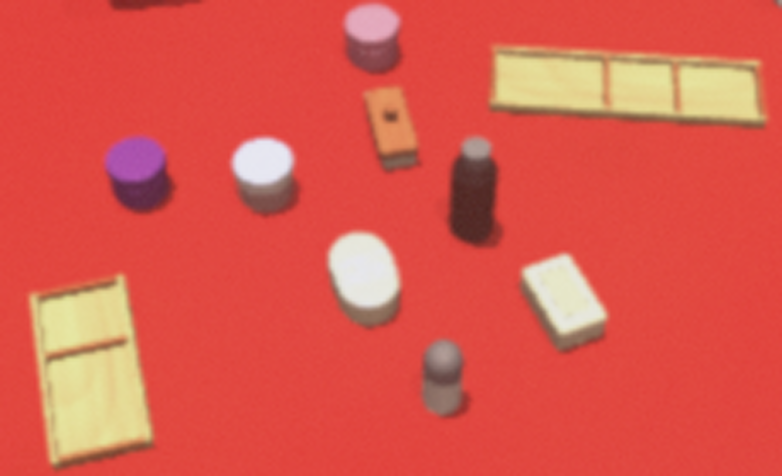

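White jar at top (335,228), scene (283,195) confirmed as cream_jar: it is white-lidded with a glass body. The others are pink and purple. Next I'll fit model silhouettes in both views.

```bash
cat > fit.py <<'E'
from h import *
from scipy.optimize import minimize
t=np.linspace(0,2*np.pi,40,endpoint=False)
def ring(r,z):return np.c_[r*np.cos(t),r*np.sin(t),0*t+z]
def box(l,w,h):return np.array([[x,y,z] for x in(-l/2,l/2) for y in(-w/2,w/2) for z in(0,h)])
ov=lambda z:np.r_[ring(.027,z)[:, :]+0]
def oval():
    o=[]
    for z in(0,.032):
        c=ring(.027,z);c[:,0]+=np.sign(c[:,0])*.015;o.append(c)
    return np.vstack(o)
M={"oval_soap":([oval()],(333,188)),"bar_soap":([box(.076,.048,.032)],(299,155)),
"shampoo":([np.r_[ring(.021,0),ring(.021,.084),ring(.013,.092)],np.r_[ring(.013,.09),ring(.013,.112)]],(299,187)),
"cream_jar":([np.r_[ring(.027,0),ring(.027,.027)],np.r_[ring(.028,.027),ring(.028,.045)]],(335,228)),
"roll_on":([np.r_[ring(.017,0),ring(.017,.061),ring(.012,.072),ring(.005,.075)]],(336,153)),
"nail_brush":([box(.085,.038,.028)],(298,224)),
"long_tray":([box(.273,.082,.012)],(236,200)),"short_tray":([box(.173,.082,.012)],(397,207))}
S=8
def render(cam,hulls,x,y,a,win):
    R=np.array([[np.cos(a),-np.sin(a),0],[np.sin(a),np.cos(a),0],[0,0,1]])
    u0,v0,w,h=win;im=np.zeros((h*S,w*S),np.uint8)
    for P in hulls:
        uv=proj(cam,P@R.T+[x,y,0])
        q=cv2.convexHull(((uv-[u0,v0]+.5)*S*16-8).astype(np.float32))
        cv2.fillConvexPoly(im,np.round(q).astype(np.int32),255,shift=4)
    return cv2.GaussianBlur(cv2.resize(im,(w,h),interpolation=cv2.INTER_AREA)/255.,(0,0),.7)
def fit(name,imgs,x,y,a,cams=("top","scene"),yaw=True,quiet=False):
    hulls=M[name][0];obs={}
    L=max(np.abs(np.vstack(hulls)[:,:2]).max(),.03)
    for c in cams:
        uv=proj(c,[x,y,.03])[0];r=int(L*(290 if c=="top" else 430))+8
        u0,v0=(uv-r).astype(int);I=imgs[c][v0:v0+2*r,u0:u0+2*r].astype(float)
        obs[c]=(I,(u0,v0,I.shape[1],I.shape[0]))
    def cost(p):
        e=0
        for c,(I,w) in obs.items():
            m=render(c,hulls,p[0],p[1],p[2] if yaw else a,w)
            # two-colour regression residual
            A=np.c_[m.ravel(),1-m.ravel()];Y=I.reshape(-1,3)
            s=np.linalg.lstsq(A,Y,rcond=None)[0];e+=((Y-A@s)**2).mean()/Y.var(0).sum()
        return e
    st=np.array([[x,y,a],[x+.008,y,a],[x,y+.008,a],[x+.004,y+.004,a+.25]]) if yaw else np.array([[x,y],[x+.008,y],[x,y+.008]])
    r=minimize(cost,st[0],method="Nelder-Mead",options=dict(initial_simplex=st,xatol=1e-4,fatol=1e-7))
    return r.x,r.fun
E
python3 - <<'E'
from fit import *
im={c:cv2.imread(f"pics/{c}0.png") for c in("top","scene")}
g={"oval_soap":75,"bar_soap":75,"nail_brush":65,"long_tray":-45,"short_tray":75}
g={k:None for k in M}
for k in M:
    z={"shampoo":.09,"roll_on":.06}.get(k,.03 if "tray" not in k else .012)
    x,y=ray("top",M[k][1],z)[0]
    rot=k not in("shampoo","roll_on","cream_jar")
    o=[]
    for cams in (("top","scene"),("top",),("scene",)):
        best=min((fit(k,im,x,y,np.radians(a),cams,rot) for a in ((0,45,90,135) if rot else (0,))),key=lambda q:q[1])
        o.append(np.round(best[0]*([1000,1000,57.296][:len(best[0])]),1).tolist()+[round(best[1],3)])
    print(k,*o)
E
```

```text
oval_soap [572.0, -56.1, -18.0, np.float64(0.092)] [573.2, -57.6, -17.6, np.float64(0.005)] [567.9, -53.0, -14.0, np.float64(0.077)]Traceback (most recent call last):
  File "<stdin>", line 11, in <module>
  File "<stdin>", line 11, in <genexpr>
  File "fit.py", line 43, in fit
    r=minimize(cost,st[0],method="Nelder-Mead",options=dict(initial_simplex=st,xatol=1e-4,fatol=1e-7))
    res = _minimize_neldermead(fun, x0, args, callback, bounds=bounds,
                               **options)
    fxe = func(xe)
    fx = function(np.copy(x), *(wrapper_args + args))
  File "fit.py", line 37, in cost
    m=render(c,hulls,p[0],p[1],p[2] if yaw else a,w)
  File "fit.py", line 23, in render
    uv=proj(cam,P@R.T+[x,y,0])
  File "h.py", line 9, in proj
    m=camera_model(name);f=200/np.tan(np.radians(m["vertical_fov"]/2))
ValueError: time passes only in moves, steps and waits
```

```bash
sed -i 's/^def ray/import functools\ncamera_model=functools.cache(camera_model)\ndef ray/' h.py
python3 - <<'E'
from fit import *
im={c:cv2.imread(f"pics/{c}0.png") for c in("top","scene")}
for k in M:
    z={"shampoo":.09,"roll_on":.06}.get(k,.03 if "tray" not in k else .012)
    x,y=ray("top",M[k][1],z)[0]
    rot=k not in("shampoo","roll_on","cream_jar")
    o=[];
    for cams in (("top",),("scene",)):
        best=min((fit(k,im,x,y,np.radians(a),cams,rot) for a in ((0,45,90,135) if rot else (0,))),key=lambda q:q[1])
        o.append(np.round(best[0]*([1000,1000,57.296][:len(best[0])]),1).tolist()+[round(float(best[1]),3)])
    print(k,*o)
E
```

```text
oval_soap [573.2, -57.6, -17.6, 0.005] [567.9, -53.0, -14.0, 0.077]
bar_soap [694.0, 72.9, 167.4, 0.01] [689.6, 77.0, -14.1, 0.1]
shampoo [569.6, 65.4, 0.158] [574.6, 62.4, 0.091]
cream_jar [423.2, -70.0, 0.004] [417.6, -65.6, 0.121]
roll_on [703.5, -65.8, 0.055] [704.1, -65.9, 0.126]
nail_brush [434.6, 68.1, 156.7, 0.025] [434.7, 69.9, -24.8, 0.286]
long_tray [518.9, 300.1, 50.2, 0.012] [515.1, 303.0, 50.3, 0.211]
short_tray [510.3, -298.9, 160.5, 0.013] [505.9, -296.3, -19.5, 0.045]
```

```bash
cat > go.py <<'E'
# usage: go.py x y z psi [x y z psi ...] (m, deg): turn in 0.36-turn units total, then shift in tool axes (units of 0.05 m)
import sys,numpy as np
from rig import bot
s=bot.read_state();p=np.array(s["position"]);R=np.array(s["tcp_rot"])
ps=np.degrees(np.arctan2(R[1,1],R[0,1]))
print("at",p.round(4),"psi",round(ps,2),"t",round(s["time_s"],2),"open",round(s["opening"],3),"F",np.round(s["force"],1),"j6",round(s["joint_positions"][5]),"tilt z",R[:,2].round(4))
a=list(map(float,sys.argv[1:]))
for i in range(0,len(a),4):
    q,t=np.array(a[i:i+3]),a[i+3]
    turn=-(t-ps)/360
    y=np.array([np.cos(np.radians(t)),np.sin(np.radians(t)),0]);x=np.array([y[1],-y[0],0])*-1
    d=(q-p)/.05
    print(f"turn {turn:.4f} = {int(np.ceil(abs(turn)/.0185))} rows; shift {d@x:.3f} {d@y:.3f} {-d[2]:.3f}")
    p,ps=q,t
E
python3 go.py .5715 .064 .187 -39.8  .5715 .064 .052 -39.8
```

```text
at [0.1848 0.5963 0.1865] psi 72.77 t 0.1 open 1.001 F [-0.   0.3 -0.3] j6 -10 tilt z [-9.0e-04 -1.7e-03 -1.0e+00]
turn 0.3127 = 17 rows; shift -3.229 12.756 -0.010
turn -0.0000 = 0 rows; shift 0.000 0.000 2.700
```

apply_moves(plan="0 0 0 0 0 0.0184;0 0 0 0 0 0.0184;0 0 0 0 0 0.0184;0 0 0 0 0 0.0184;0 0 0 0 0 0.0184;0 0 0 0 0 0.0184;0 0 0 0 0 0.0184;0 0 0 0 0 0.0184;0 0 0 0 0 0.0184;0 0 0 0 0 0.0184", gripper=1)

```text
time_s: 0.93
position: [0.1849, 0.5965, 0.1868]
tcp_rot: [[-0.108, 0.994, -0.001], [0.994, 0.108, -0.001], [-0.001, -0.001, -1.0]]
force: [-0.5, -0.4, 0.1]
opening: 1.001
grasp_force: 0.0
```

apply_moves(plan="0 0 0 0 0 0.0184;0 0 0 0 0 0.0184;0 0 0 0 0 0.0184;0 0 0 0 0 0.0184;0 0 0 0 0 0.0184;0 0 0 0 0 0.0184;0 0 0 0 0 0.0184;-0.19 0.75 0 0 0 0;-0.19 0.75 0 0 0 0;-0.19 0.75 0 0 0 0")

```text
time_s: 1.77
position: [0.2531, 0.5018, 0.1867]
tcp_rot: [[0.639, 0.769, -0.0], [0.769, -0.639, -0.001], [-0.001, 0.0, -1.0]]
force: [1.0, 0.1, -0.4]
opening: 0.999
grasp_force: 0.0
```

apply_moves(plan="-0.19 0.75 0 0 0 0;-0.19 0.75 0 0 0 0;-0.19 0.75 0 0 0 0;-0.19 0.75 0 0 0 0;-0.19 0.75 0 0 0 0;-0.19 0.75 0 0 0 0;-0.19 0.75 0 0 0 0;-0.19 0.75 0 0 0 0;-0.19 0.75 0 0 0 0;-0.19 0.75 0 0 0 0")

```text
time_s: 2.6
position: [0.4808, 0.188, 0.1871]
tcp_rot: [[0.641, 0.768, -0.001], [0.768, -0.641, -0.0], [-0.0, -0.001, -1.0]]
force: [-0.1, 0.7, 1.1]
opening: 1.0
grasp_force: 0.0
```

apply_moves(plan="-0.19 0.75 0 0 0 0;-0.19 0.75 0 0 0 0;-0.19 0.75 0 0 0 0;-0.19 0.75 0 0 0 0;0 0 0 0 0 0;0 0 0 0 0 0")

```text
time_s: 3.1
position: [0.5719, 0.0626, 0.1867]
tcp_rot: [[0.644, 0.765, -0.001], [0.765, -0.644, 0.0], [-0.0, -0.001, -1.0]]
force: [-0.9, 0.1, -0.1]
opening: 1.002
grasp_force: 0.0
```

```bash
python3 go.py .5715 .064 .052 -39.8; python3 -c "
from h import *
cv2.imwrite('pics/t1.png',cv2.resize(capture('scene')[100:300,200:500,::-1],None,fx=2.5,fy=2.5))"
```

```text
at [0.5719 0.0626 0.1867] psi -40.06 t 3.1 open 1.002 F [-0.9  0.1 -0.1] j6 35 tilt z [-7.e-04  3.e-04 -1.e+00]
turn -0.0007 = 1 rows; shift 0.016 -0.025 2.695
```

View pics/t1.png

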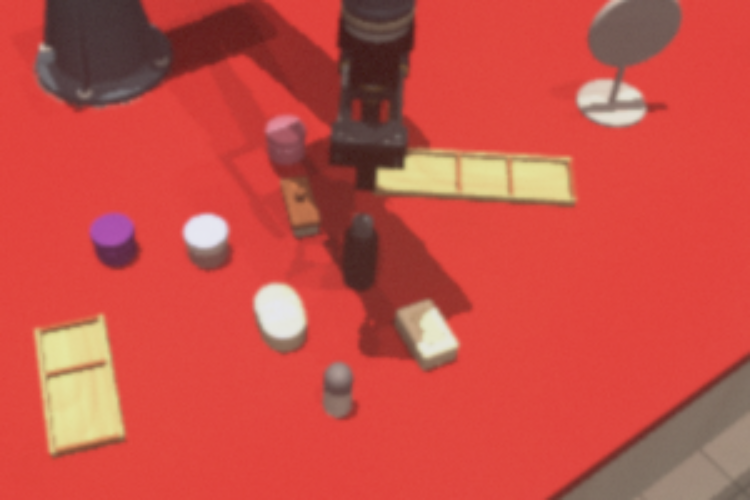

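The open gripper (crop 370,165) hangs straight above the shampoo (crop 360,250), and everything else is untouched. I'll descend and grip.

apply_moves(plan="0 0 0.45 0 0 0;0 0 0.45 0 0 0;0 0 0.45 0 0 0;0 0 0.45 0 0 0;0 0 0.45 0 0 0;0 0 0.44 0 0 0;0 0 0 0 0 0;0 0 0 0 0 0")

```text
time_s: 3.82
position: [0.569, 0.066, 0.0521]
tcp_rot: [[0.639, 0.769, -0.004], [0.769, -0.639, 0.001], [-0.002, -0.003, -1.0]]
force: [-0.1, -0.1, 0.9]
opening: 1.001
grasp_force: 0.0
```

apply_moves(plan="0 0 0 0 0 0;0 0 0 0 0 0;0 0 0 0 0 0;0 0 0 0 0 0;0 0 0 0 0 0;0 0 0 0 0 0;0 0 0 0 0 0;0 0 0 0 0 0;0 0 0 0 0 0;0 0 0 0 0 0", gripper=-1)

```text
time_s: 4.65
position: [0.571, 0.0646, 0.0532]
tcp_rot: [[0.641, 0.768, -0.0], [0.768, -0.641, 0.0], [0.0, -0.001, -1.0]]
force: [-2.6, 0.9, 10.3]
opening: 0.335
grasp_force: 23.9
```

apply_moves(plan="0 0 0 0 0 0;0 0 0 0 0 0;0 0 0 0 0 0;0 0 0 0 0 0")

```text
time_s: 4.98
position: [0.5712, 0.0649, 0.0541]
tcp_rot: [[0.641, 0.768, 0.0], [0.768, -0.641, 0.001], [0.001, 0.0, -1.0]]
force: [-2.4, 1.1, 9.3]
opening: 0.305
grasp_force: 24.0
```

```bash
python3 -c "
from h import *
a=capture('scene')[120:270,270:430,::-1];b=capture('top')[140:240,250:360,::-1]
A=cv2.resize(a,(420,394),interpolation=2);B=cv2.resize(b,(380,346),interpolation=2)
c=np.zeros((394,800,3),np.uint8);c[:,:420]=A;c[:346,420:]=B;cv2.imwrite('pics/t2.png',c)"
```

```text
(no output)
```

View pics/t2.png

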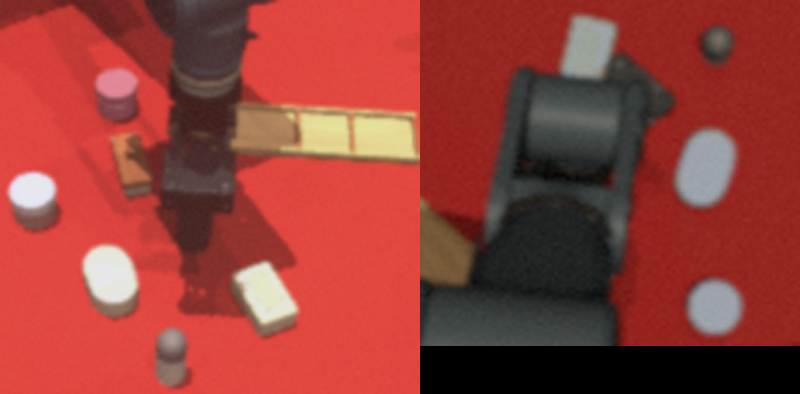

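Opening is smaller than a 42 mm body should give and it's still shrinking, with an upward push, so the grip is slipping. I'll release, back off and look.

apply_moves(plan="0 0 0 0 0 0;0 0 0 0 0 0;0 0 0 0 0 0;0 0 0 0 0 0;0 0 0 0 0 0;0 0 0 0 0 0;0 0 0 0 0 0;0 0 0 0 0 0", gripper=1)

```text
time_s: 5.75
position: [0.5711, 0.0645, 0.0526]
tcp_rot: [[0.641, 0.768, -0.0], [0.768, -0.641, 0.0], [-0.0, -0.0, -1.0]]
force: [0.5, 0.4, 0.1]
opening: 0.827
grasp_force: 0.0
```

apply_moves(plan="0 0 -0.4 0 0 0;0 0 -0.5 0 0 0;0 0 -0.6 0 0 0;0 0 -0.6 0 0 0;0 0 -0.6 0 0 0;0 0 0 0 0 0")

```text
time_s: 6.25
position: [0.5756, 0.0643, 0.1941]
tcp_rot: [[0.641, 0.768, 0.013], [0.768, -0.641, -0.001], [0.007, 0.01, -1.0]]
force: [-0.1, -0.5, 0.4]
opening: 0.995
grasp_force: 0.0
```

```bash
python3 -c "
from h import *
a=capture('scene')[120:270,270:430,::-1]
cv2.imwrite('pics/t3.png',cv2.resize(a,None,fx=4,fy=4,interpolation=2))"; python3 go.py
```

```text
at [0.5739 0.0643 0.1914] psi -39.84 t 6.3 open 1.0 F [ 0.1 -0.6 -0.7] j6 35 tilt z [ 8.3e-03 -6.0e-04 -1.0e+00]
```

View pics/t3.png

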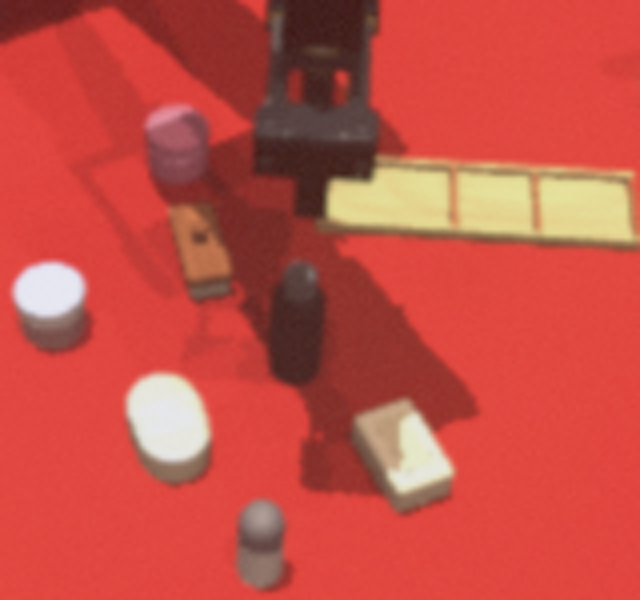

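```bash
python3 -c "
from h import *
s=bot.read_state();p=np.array(s['position']);R=np.array(s['tcp_rot'])
for dy in(-.05,0,.05):
  for dz in(0,-.03,-.07): print(dy,dz,((proj('scene',p+R@[0,dy,dz])[0]-[270,120])*4).round())
print(s['moment'],s['joint_positions'],s['tau'])
for q in([.5715,.064,0],[.5715,.064,.112]): print(((proj('scene',q)[0]-[270,120])*4).round())
"
```

```text
-0.05 0 [309. 150.]
-0.05 -0.03 [311. 120.]
-0.05 -0.07 [314.  77.]
0 0 [306. 200.]
0 -0.03 [308. 169.]
0 -0.07 [311. 126.]
0.05 0 [303. 252.]
0.05 -0.03 [304. 222.]
0.05 -0.07 [307. 179.]
[-0.11905942  0.09507551  0.04886462] [-4.68778443e+00  2.60613071e+01  8.92003606e+01  3.14368133e-03
  6.42600763e+01  3.51506800e+01] [ 1.24303149e-01 -4.13194871e+01 -1.76012850e+01  8.72855075e-02
  7.14605651e-02  2.07459300e-05]
[292. 366.]
[298. 273.]
```

The gripper body and near fingertip (crop 310,215) appear about 35 mm higher than the reported TCP predicts (303,252). The bottle itself projects correctly. That matches the pads having closed on the shoulder: the real fingertips sit roughly 36 mm above the reported TCP. I'll go lower in small guarded steps and check the opening.

apply_moves(plan="0 0 0.5 0 0 0;0 0 0.5 0 0 0;0 0 0.5 0 0 0;0 0 0.5 0 0 0;0 0 0.5 0 0 0;0 0 0.2 0 0 0;0 0 0 0 0 0;0 0 0.1 0 0 0;0 0 0 0 0 0;0 0 0 0 0 0")

```text
time_s: 7.13
position: [0.572, 0.0645, 0.0488]
tcp_rot: [[0.641, 0.768, 0.002], [0.768, -0.641, -0.0], [0.001, 0.002, -1.0]]
force: [0.6, 0.0, 0.9]
opening: 1.0
grasp_force: 0.0
```

apply_moves(plan="0 0 0.06 0 0 0;0 0 0 0 0 0")

```text
time_s: 7.3
position: [0.5716, 0.0645, 0.0455]
tcp_rot: [[0.641, 0.768, 0.001], [0.768, -0.641, -0.0], [0.001, 0.001, -1.0]]
force: [-0.9, 0.4, -0.9]
opening: 1.0
grasp_force: 0.0
```

apply_moves(plan="0 0 0.06 0 0 0;0 0 0 0 0 0")

```text
time_s: 7.47
position: [0.5711, 0.0645, 0.0419]
tcp_rot: [[0.641, 0.768, 0.0], [0.768, -0.641, -0.0], [0.0, 0.0, -1.0]]
force: [-0.0, 0.5, -0.4]
opening: 0.997
grasp_force: 0.0
```

apply_moves(plan="0 0 0.06 0 0 0;0 0 0 0 0 0")

```text
time_s: 7.63
position: [0.5708, 0.0645, 0.0384]
tcp_rot: [[0.641, 0.768, -0.001], [0.768, -0.641, 0.0], [-0.0, -0.001, -1.0]]
force: [-0.1, -0.5, -0.0]
opening: 1.003
grasp_force: 0.0
```

apply_moves(plan="0 0 0.06 0 0 0;0 0 0 0 0 0")

```text
time_s: 7.8
position: [0.5708, 0.0645, 0.0353]
tcp_rot: [[0.641, 0.768, -0.001], [0.768, -0.641, 0.0], [-0.001, -0.001, -1.0]]
force: [0.5, 1.0, -0.9]
opening: 0.998
grasp_force: 0.0
```

apply_moves(plan="0 0 0.08 0 0 0;0 0 0.08 0 0 0;0 0 0 0 0 0")

```text
time_s: 8.05
position: [0.5705, 0.0645, 0.0269]
tcp_rot: [[0.641, 0.768, -0.002], [0.768, -0.641, 0.0], [-0.001, -0.001, -1.0]]
force: [0.0, -0.0, -0.5]
opening: 0.996
grasp_force: 0.0
```

apply_moves(plan="0 0 0.08 0 0 0;0 0 0.08 0 0 0;0 0 0 0 0 0")

```text
time_s: 8.3
position: [0.5705, 0.0645, 0.0189]
tcp_rot: [[0.641, 0.768, -0.002], [0.768, -0.641, 0.0], [-0.001, -0.001, -1.0]]
force: [-0.5, 0.1, -0.1]
opening: 1.001
grasp_force: 0.0
```

apply_moves(plan="0 0 0 0 0 0;0 0 0 0 0 0;0 0 0 0 0 0;0 0 0 0 0 0;0 0 0 0 0 0;0 0 0 0 0 0;0 0 0 0 0 0;0 0 0 0 0 0;0 0 0 0 0 0;0 0 0 0 0 0", gripper=-1)

```text
time_s: 9.13
position: [0.5711, 0.0645, 0.0199]
tcp_rot: [[0.641, 0.768, 0.0], [0.768, -0.641, 0.0], [0.0, 0.0, -1.0]]
force: [0.0, -0.4, 0.3]
opening: 0.474
grasp_force: 30.0
```

apply_moves(plan="0 0 0 0 0 0;0 0 0 0 0 0")

```text
time_s: 9.3
position: [0.5711, 0.0645, 0.0199]
tcp_rot: [[0.641, 0.768, -0.0], [0.768, -0.641, 0.0], [-0.0, -0.0, -1.0]]
force: [-0.3, 0.9, 1.4]
opening: 0.476
grasp_force: 30.0
```

Opening 0.475 = 41 mm, so the bottle body is properly gripped. I'll lift and carry it to the middle compartment.

apply_moves(plan="0 0 -0.3 0 0 0;0 0 -0.4 0 0 0;0 0 -0.5 0 0 0;0 0 -0.4 0 0 0;0.22 -0.26 0 0 0 0;0.44 -0.52 0 0 0 0;0.5 -0.58 0 0 0 0;0.5 -0.58 0 0 0 0;0.5 -0.58 0 0 0 0;0.5 -0.58 0 0 0 0")

```text
time_s: 10.13
position: [0.5366, 0.2674, 0.0997]
tcp_rot: [[0.641, 0.768, -0.0], [0.768, -0.641, -0.0], [-0.0, -0.0, -1.0]]
force: [0.6, 0.6, -0.5]
opening: 0.476
grasp_force: 30.0
```

apply_moves(plan="0.39 -0.46 0 0 0 0;0.22 -0.26 0 0 0 0;0 0 0 0 0 0;0 0 0 0 0 0")

```text
time_s: 10.47
position: [0.5286, 0.3131, 0.0995]
tcp_rot: [[0.639, 0.769, -0.0], [0.769, -0.639, -0.001], [-0.001, 0.0, -1.0]]
force: [-0.3, 0.3, -1.0]
opening: 0.476
grasp_force: 30.0
```

```bash
python3 go.py .5291 .3124 .035 -39.8 .5291 .3124 .026 -39.8
```

```text
at [0.5286 0.3131 0.0995] psi -39.69 t 10.47 open 0.476 F [-0.3  0.3 -1. ] j6 60 tilt z [-4.e-04 -7.e-04 -1.e+00]
turn 0.0003 = 1 rows; shift -0.004 0.018 1.290
turn -0.0000 = 0 rows; shift 0.000 0.000 0.180
```

apply_moves(plan="0 0 0.3 0 0 0;0 0 0.4 0 0 0;0 0 0.4 0 0 0;0 0 0.2 0 0 0;0 0 0.08 0 0 0;0 0 0.08 0 0 0;0 0 0 0 0 0;0 0 0 0 0 0")

```text
time_s: 11.13
position: [0.53, 0.3123, 0.0275]
tcp_rot: [[0.641, 0.768, 0.001], [0.768, -0.641, 0.0], [0.001, 0.001, -1.0]]
force: [-0.2, -0.6, -0.2]
opening: 0.479
grasp_force: 30.0
```

apply_moves(plan="0 0 0.04 0 0 0;0 0 0 0 0 0;0 0 0 0 0 0")

```text
time_s: 11.38
position: [0.5295, 0.3126, 0.0254]
tcp_rot: [[0.64, 0.768, 0.001], [0.768, -0.64, 0.0], [0.001, 0.001, -1.0]]
force: [0.3, -0.1, -1.3]
opening: 0.473
grasp_force: 30.0
```

apply_moves(plan="0 0 0 0 0 0;0 0 0 0 0 0;0 0 0 0 0 0;0 0 0 0 0 0;0 0 0 0 0 0;0 0 0 0 0 0", gripper=1)

```text
time_s: 11.88
position: [0.5293, 0.3124, 0.0249]
tcp_rot: [[0.641, 0.768, 0.0], [0.768, -0.641, 0.0], [0.0, 0.0, -1.0]]
force: [-0.1, -0.2, 0.2]
opening: 0.844
grasp_force: 0.0
```

apply_moves(plan="0 0 -0.3 0 0 0;0 0 -0.5 0 0 0;0 0 -0.6 0 0 0;0 0 -0.6 0 0 0;0 0 -0.6 0 0 0;0 0 -0.4 0 0 0")

```text
time_s: 12.38
position: [0.5304, 0.3129, 0.178]
tcp_rot: [[0.641, 0.768, 0.004], [0.768, -0.641, 0.001], [0.003, 0.002, -1.0]]
force: [0.4, 0.3, 0.2]
opening: 0.999
grasp_force: 0.0
```

```bash
python3 go.py .423 -.070 .16 -39.8; python3 -c "
from h import *
a=capture('scene')[120:270,300:460,::-1]
cv2.imwrite('pics/t4.png',cv2.resize(a,None,fx=4,fy=4,interpolation=2))"
```

```text
at [0.5304 0.3129 0.178 ] psi -39.84 t 12.38 open 0.999 F [0.4 0.3 0.2] j6 60 tilt z [ 0.0037  0.0014 -1.    ]
turn -0.0001 = 1 rows; shift -7.258 3.252 0.360
```

View pics/t4.png

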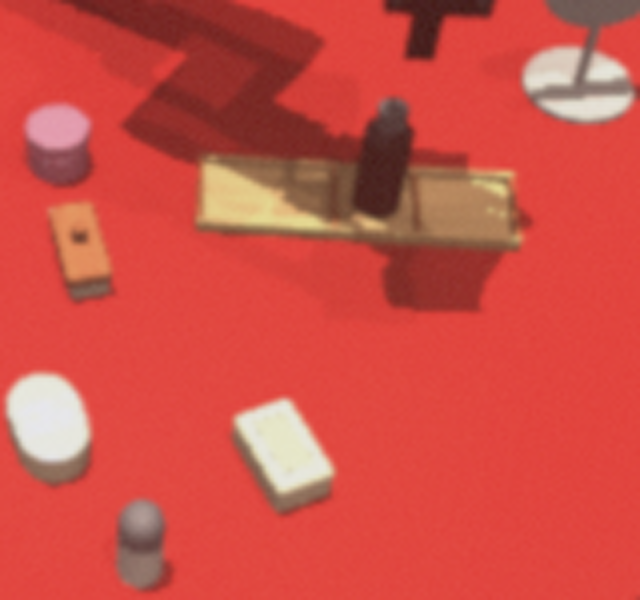

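The shampoo stands upright in the middle compartment (crop base 377,208). Next is the jar.

apply_moves(plan="-0.4 0.18 0 0 0 0;-0.65 0.29 0 0 0 0;-0.65 0.29 0 0 0 0;-0.65 0.29 0 0 0 0;-0.65 0.29 0 0 0 0;-0.65 0.29 0 0 0 0;-0.65 0.29 0 0 0 0;-0.65 0.29 0 0 0 0;-0.65 0.29 0 0 0 0;-0.65 0.29 0 0 0 0")

```text
time_s: 13.27
position: [0.4353, -0.0183, 0.1749]
tcp_rot: [[0.64, 0.768, 0.0], [0.768, -0.64, -0.0], [0.0, 0.0, -1.0]]
force: [0.6, -0.8, -1.1]
opening: 1.001
grasp_force: 0.0
```

apply_moves(plan="-0.6 0.28 0 0 0 0;-0.38 0.19 0 0 0 0;0 0 0.5 0 0 0;0 0 0.6 0 0 0;0 0 0.6 0 0 0;0 0 0.6 0 0 0;0 0 0.4 0 0 0;0 0 0.2 0 0 0;0 0 0 0 0 0;0 0 0 0 0 0")

```text
time_s: 14.1
position: [0.4225, -0.0695, 0.0295]
tcp_rot: [[0.641, 0.768, -0.001], [0.768, -0.641, 0.001], [-0.0, -0.001, -1.0]]
force: [0.3, 1.0, -0.2]
opening: 0.996
grasp_force: 0.0
```

```bash
python3 go.py .423 -.070 -.016 -39.8
```

```text
at [ 0.4225 -0.0695  0.0295] psi -39.85 t 14.1 open 0.996 F [ 0.3  1.  -0.2] j6 15 tilt z [-1.3e-03  6.0e-04 -1.0e+00]
turn -0.0001 = 1 rows; shift -0.002 0.014 0.909
```

apply_moves(plan="0 0 0.15 0 0 0;0 0 0.15 0 0 0;0 0 0.15 0 0 0;0 0 0 0 0 0")

```text
time_s: 14.43
position: [0.4224, -0.0694, 0.0066]
tcp_rot: [[0.641, 0.768, -0.001], [0.768, -0.641, 0.0], [-0.0, -0.001, -1.0]]
force: [0.2, -0.4, 0.7]
opening: 1.0
grasp_force: 0.0
```

apply_moves(plan="0 0 0.15 0 0 0;0 0 0.15 0 0 0;0 0 0.15 0 0 0;0 0 0 0 0 0")

```text
time_s: 14.77
position: [0.4221, -0.0693, -0.0165]
tcp_rot: [[0.641, 0.768, -0.002], [0.768, -0.641, 0.001], [-0.001, -0.002, -1.0]]
force: [0.0, 1.0, -0.2]
opening: 0.999
grasp_force: 0.0
```

apply_moves(plan="0 0 0 0 0 0;0 0 0 0 0 0;0 0 0 0 0 0;0 0 0 0 0 0;0 0 0 0 0 0;0 0 0 0 0 0;0 0 0 0 0 0;0 0 0 0 0 0;0 0 0 0 0 0;0 0 0 0 0 0", gripper=-1)

```text
time_s: 15.6
position: [0.4231, -0.0697, -0.0149]
tcp_rot: [[0.641, 0.768, 0.001], [0.768, -0.641, -0.0], [0.0, 0.001, -1.0]]
force: [0.0, -0.1, 4.0]
opening: 0.636
grasp_force: 30.0
```

```bash
python3 go.py .423 -.070 .104 -39.8 .578 .371 .104 -39.8
```

```text
at [ 0.4231 -0.0697 -0.0149] psi -39.84 t 15.6 open 0.636 F [ 0.  -0.1  4. ] j6 15 tilt z [ 7.e-04 -3.e-04 -1.e+00]
turn -0.0001 = 1 rows; shift -0.005 0.003 -2.378
turn -0.0000 = 0 rows; shift 8.761 -3.264 -0.000
```

apply_moves(plan="0 0 -0.3 0 0 0;0 0 -0.5 0 0 0;0 0 -0.6 0 0 0;0 0 -0.6 0 0 0;0 0 -0.6 0 0 0;0 0 -0.3 0 0 0;0.4 -0.15 0 0 0 0;0.7 -0.26 0 0 0 0;0.7 -0.26 0 0 0 0;0.7 -0.26 0 0 0 0")

```text
time_s: 16.43
position: [0.4668, 0.0574, 0.1297]
tcp_rot: [[0.642, 0.767, -0.001], [0.767, -0.642, 0.0], [-0.001, -0.001, -1.0]]
force: [1.4, -0.6, -1.3]
opening: 0.634
grasp_force: 30.0
```

apply_moves(plan="0.7 -0.26 0 0 0 0;0.7 -0.26 0 0 0 0;0.7 -0.26 0 0 0 0;0.7 -0.26 0 0 0 0;0.7 -0.26 0 0 0 0;0.7 -0.26 0 0 0 0;0.7 -0.26 0 0 0 0;0.7 -0.26 0 0 0 0;0.4 -0.15 0 0 0 0;0 0 0 0 0 0")

```text
time_s: 17.27
position: [0.5744, 0.3627, 0.1288]
tcp_rot: [[0.638, 0.77, 0.001], [0.77, -0.638, 0.002], [0.003, -0.0, -1.0]]
force: [-0.4, 0.4, -1.7]
opening: 0.632
grasp_force: 30.0
```

```bash
python3 go.py .578 .371 .14 -39.8 .578 .371 -.008 -39.8; python3 -c "
from h import *
print(ray('scene',[(444.5,141)],0), ray('top',[(165,198)],0.01),ray('top',[(137,187),(178,200)],.14))"
```

```text
at [0.5744 0.3627 0.1288] psi -39.62 t 17.27 open 0.632 F [-0.4  0.4 -1.7] j6 62 tilt z [ 0.0013  0.0024 -1.    ]
turn 0.0005 = 1 rows; shift 0.173 -0.051 -0.225
turn -0.0000 = 0 rows; shift 0.000 0.000 2.960
[[0.52100821 0.57254464]] [[0.52023979 0.56568394]] [[0.54590119 0.62674237]
 [0.50415572 0.48101441]]
```

apply_moves(plan="0.15 -0.05 0 0 0 0;0 0 0.4 0 0 0;0 0 0.5 0 0 0;0 0 0.5 0 0 0;0 0 0.5 0 0 0;0 0 0.4 0 0 0;0 0 0.25 0 0 0;0 0 0.1 0 0 0;0 0 0 0 0 0;0 0 0 0 0 0")

```text
time_s: 18.1
position: [0.5772, 0.3652, -0.002]
tcp_rot: [[0.641, 0.768, 0.001], [0.768, -0.641, 0.0], [0.001, 0.0, -1.0]]
force: [0.2, 0.2, -0.5]
opening: 0.633
grasp_force: 30.0
```

apply_moves(plan="0 0 0.06 0 0 0;0 0 0 0 0 0;0 0 0 0 0 0")

```text
time_s: 18.35
position: [0.5772, 0.3656, -0.0046]
tcp_rot: [[0.641, 0.768, 0.002], [0.768, -0.641, 0.001], [0.001, 0.001, -1.0]]
force: [-0.6, 0.0, -1.7]
opening: 0.633
grasp_force: 30.0
```

apply_moves(plan="0.09 -0.05 0 0 0 0;0 0 0 0 0 0;0 0 0.06 0 0 0;0 0 0.03 0 0 0;0 0 0 0 0 0;0 0 0 0 0 0")

```text
time_s: 18.85
position: [0.5777, 0.3707, -0.0098]
tcp_rot: [[0.641, 0.768, 0.0], [0.768, -0.641, 0.0], [0.001, -0.0, -1.0]]
force: [-0.8, 1.1, 1.8]
opening: 0.632
grasp_force: 30.0
```

apply_moves(plan="0 0 0.02 0 0 0;0 0 0 0 0 0;0 0 0 0 0 0")

```text
time_s: 19.1
position: [0.5777, 0.3707, -0.0099]
tcp_rot: [[0.641, 0.768, 0.001], [0.768, -0.641, 0.0], [0.001, 0.0, -1.0]]
force: [-2.4, -0.6, 6.5]
opening: 0.632
grasp_force: 30.0
```

apply_moves(plan="0 0 0 0 0 0;0 0 0 0 0 0;0 0 0 0 0 0;0 0 0 0 0 0;0 0 0 0 0 0;0 0 -0.3 0 0 0;0 0 -0.5 0 0 0;0 0 -0.6 0 0 0;0 0 -0.6 0 0 0;0 0 -0.6 0 0 0", gripper=1)

```text
time_s: 19.93
position: [0.5776, 0.3703, 0.1211]
tcp_rot: [[0.641, 0.768, 0.0], [0.768, -0.641, 0.0], [0.0, 0.0, -1.0]]
force: [0.7, 0.2, 0.4]
opening: 0.997
grasp_force: 0.0
```

apply_moves(plan="0 0 -0.4 0 0 0;0 0 -0.1 0 0 0;0 0 0 0 0 0")

```text
time_s: 20.18
position: [0.579, 0.371, 0.1469]
tcp_rot: [[0.641, 0.768, 0.005], [0.768, -0.641, 0.002], [0.005, 0.002, -1.0]]
force: [0.4, 0.1, -0.3]
opening: 1.004
grasp_force: 0.0
```

```bash
python3 go.py .573 -.0575 .14 -39.8 .573 -.0575 -.024 -107.6
```

```text
at [0.579  0.371  0.1469] psi -39.84 t 20.18 open 1.004 F [ 0.4  0.1 -0.3] j6 63 tilt z [ 0.0049  0.0021 -1.    ]
turn -0.0001 = 1 rows; shift -6.661 5.393 0.138
turn 0.1883 = 11 rows; shift 0.000 0.000 3.280
```

apply_moves(plan="-0.36 0.29 0 0 0 0;-0.57 0.46 0 0 0 0;-0.57 0.46 0 0 0 0;-0.57 0.46 0 0 0 0;-0.57 0.46 0 0 0 0;-0.57 0.46 0 0 0 0;-0.57 0.46 0 0 0 0;-0.57 0.46 0 0 0 0;-0.57 0.46 0 0 0 0;-0.57 0.46 0 0 0 0")

```text
time_s: 21.02
position: [0.5698, 0.0162, 0.1419]
tcp_rot: [[0.641, 0.768, -0.004], [0.768, -0.641, 0.001], [-0.002, -0.004, -1.0]]
force: [0.9, -0.7, 0.5]
opening: 0.997
grasp_force: 0.0
```

apply_moves(plan="-0.57 0.46 0 0 0 0;-0.57 0.46 0 0 0 0;0 0 0 0 0 0.0171;0 0 0 0 0 0.0171;0 0 0 0 0 0.0171;0 0 0 0 0 0.0171;0 0 0 0 0 0.0171;0 0 0 0 0 0.0171;0 0 0 0 0 0.0171;0 0 0 0 0 0.0171")

```text
time_s: 21.85
position: [0.5689, -0.0551, 0.1418]
tcp_rot: [[1.0, 0.01, -0.004], [0.01, -1.0, 0.001], [-0.004, -0.001, -1.0]]
force: [-0.0, -0.2, -0.2]
opening: 1.0
grasp_force: 0.0
```

apply_moves(plan="0 0 0 0 0 0.0171;0 0 0 0 0 0.0171;0 0 0 0 0 0.0171;0 0 0.5 0 0 0;0 0 0.6 0 0 0;0 0 0.6 0 0 0;0 0 0.3 0 0 0;0 0 0 0 0 0;0 0 0 0 0 0")

```text
time_s: 22.6
position: [0.5687, -0.055, 0.0419]
tcp_rot: [[0.953, -0.302, -0.005], [-0.302, -0.953, 0.001], [-0.005, 0.0, -1.0]]
force: [0.2, 0.8, 0.5]
opening: 0.999
grasp_force: 0.0
```

```bash
python3 go.py .573 -.0575 -.024 -107.6
```

```text
at [ 0.5687 -0.055   0.0419] psi -107.57 t 22.6 open 0.999 F [0.2 0.8 0.5] j6 91 tilt z [-0.0049  0.0015 -1.    ]
turn 0.0001 = 1 rows; shift 0.097 0.021 1.317
```

apply_moves(plan="0.1 0.02 0 0 0 0;0 0 0.3 0 0 0;0 0 0.3 0 0 0;0 0 0.3 0 0 0;0 0 0 0 0 0")

```text
time_s: 23.02
position: [0.5747, -0.058, -0.002]
tcp_rot: [[0.953, -0.302, -0.001], [-0.302, -0.953, 0.0], [-0.002, 0.0, -1.0]]
force: [0.1, 0.6, 0.5]
opening: 1.001
grasp_force: 0.0
```

apply_moves(plan="0 0 0.15 0 0 0;0 0 0.15 0 0 0;0 0 0.1 0 0 0;0 0 0 0 0 0")

```text
time_s: 23.35
position: [0.5748, -0.0579, -0.0216]
tcp_rot: [[0.953, -0.302, -0.001], [-0.302, -0.953, 0.0], [-0.001, 0.0, -1.0]]
force: [-0.6, 0.0, -0.4]
opening: 0.999
grasp_force: 0.0
```

apply_moves(plan="0 0 0 0 0 0;0 0 0 0 0 0;0 0 0 0 0 0;0 0 0 0 0 0;0 0 0 0 0 0;0 0 0 0 0 0;0 0 0 0 0 0;0 0 0 0 0 0;0 0 0 0 0 0;0 0 0 0 0 0", gripper=-1)

```text
time_s: 24.18
position: [0.5751, -0.0581, -0.021]
tcp_rot: [[0.953, -0.302, 0.0], [-0.302, -0.953, -0.0], [0.0, 0.0, -1.0]]
force: [-1.0, 0.3, 2.5]
opening: 0.613
grasp_force: 30.0
```

```bash
python3 go.py .573 -.0575 .096 -107.6 .4699 .2413 .096 -39.8
```

```text
at [ 0.5751 -0.0581 -0.021 ] psi -107.55 t 24.18 open 0.613 F [-1.   0.3  2.5] j6 91 tilt z [ 1.e-04 -1.e-04 -1.e+00]
turn 0.0001 = 1 rows; shift -0.044 0.002 -2.340
turn -0.1883 = 11 rows; shift 3.271 -5.409 -0.000
```

apply_moves(plan="0 0 -0.3 0 0 0;0 0 -0.5 0 0 0;0 0 -0.6 0 0 0;0 0 -0.6 0 0 0;0 0 -0.34 0 0 0;0 0 0 0 0 -0.0171;0 0 0 0 0 -0.0171;0 0 0 0 0 -0.0171;0 0 0 0 0 -0.0171;0 0 0 0 0 -0.0171")

```text
time_s: 25.02
position: [0.5746, -0.0578, 0.0955]
tcp_rot: [[0.972, 0.234, -0.001], [0.234, -0.972, 0.0], [-0.001, -0.001, -1.0]]
force: [0.3, -0.4, -1.1]
opening: 0.617
grasp_force: 30.0
```

apply_moves(plan="0 0 0 0 0 -0.0171;0 0 0 0 0 -0.0171;0 0 0 0 0 -0.0171;0 0 0 0 0 -0.0171;0 0 0 0 0 -0.0171;0 0 0 0 0 -0.0171;0.2 -0.33 0 0 0 0;0.32 -0.53 0 0 0 0;0.32 -0.53 0 0 0 0;0.32 -0.53 0 0 0 0")

```text
time_s: 25.85
position: [0.5376, 0.0489, 0.0954]
tcp_rot: [[0.642, 0.767, -0.001], [0.767, -0.642, 0.0], [-0.0, -0.001, -1.0]]
force: [0.4, 1.4, -0.8]
opening: 0.622
grasp_force: 30.0
```

apply_moves(plan="0.32 -0.53 0 0 0 0;0.32 -0.53 0 0 0 0;0.32 -0.53 0 0 0 0;0.32 -0.53 0 0 0 0;0.32 -0.53 0 0 0 0;0.32 -0.53 0 0 0 0;0.2 -0.35 0 0 0 0;0 0 0 0 0 0;0 0 0 0 0 0")

```text
time_s: 26.6
position: [0.47, 0.2433, 0.0955]
tcp_rot: [[0.638, 0.77, -0.001], [0.77, -0.638, -0.0], [-0.001, -0.0, -1.0]]
force: [-0.3, -0.0, -1.4]
opening: 0.619
grasp_force: 30.0
```

```bash
python3 go.py .4712 .2429 .005 -39.8 .4712 .2429 -.016 -39.8
```

```text
at [0.47   0.2433 0.0955] psi -39.68 t 26.6 open 0.619 F [-0.3 -0.  -1.4] j6 55 tilt z [-7.e-04 -4.e-04 -1.e+00]
turn 0.0003 = 1 rows; shift 0.008 0.023 1.811
turn -0.0000 = 0 rows; shift 0.000 0.000 0.420
```

Down to about 2 mm above the floor, then small steps.

apply_moves(plan="0 0.02 0.3 0 0 0;0 0 0.5 0 0 0;0 0 0.5 0 0 0;0 0 0.4 0 0 0;0 0 0.3 0 0 0;0 0 0.15 0 0 0;0 0 0 0 0 0;0 0 0 0 0 0")

```text
time_s: 27.27
position: [0.4722, 0.2412, -0.0117]
tcp_rot: [[0.642, 0.767, -0.0], [0.767, -0.642, -0.0], [-0.0, -0.0, -1.0]]
force: [-0.3, 0.4, -1.5]
opening: 0.619
grasp_force: 30.0
```

apply_moves(plan="0 0 0.05 0 0 0;0 0 0.02 0 0 0;0 0 0 0 0 0;0 0 0 0 0 0")

```text
time_s: 27.6
position: [0.4721, 0.242, -0.0145]
tcp_rot: [[0.641, 0.768, 0.001], [0.768, -0.641, 0.0], [0.001, 0.001, -1.0]]
force: [1.4, 0.5, -1.3]
opening: 0.618
grasp_force: 30.0
```

apply_moves(plan="0 0 0.025 0 0 0;0 0 0 0 0 0")

```text
time_s: 27.77
position: [0.4722, 0.2421, -0.016]
tcp_rot: [[0.641, 0.768, 0.001], [0.768, -0.641, 0.0], [0.001, 0.001, -1.0]]
force: [0.8, -0.4, 1.1]
opening: 0.617
grasp_force: 30.0
```

apply_moves(plan="0 0 0 0 0 0;0 0 0 0 0 0;0 0 0 0 0 0;0 0 0 0 0 0;0 0 0 0 0 0;0 0 -0.3 0 0 0;0 0 -0.5 0 0 0;0 0 -0.6 0 0 0;0 0 -0.6 0 0 0;0 0 -0.6 0 0 0", gripper=1)

```text
time_s: 28.6
position: [0.4711, 0.2417, 0.1146]
tcp_rot: [[0.641, 0.768, -0.001], [0.768, -0.641, -0.0], [-0.001, -0.001, -1.0]]
force: [1.5, 0.4, 0.3]
opening: 1.0
grasp_force: 0.0
```

```bash
python3 go.py .7035 -.0658 .1 -109.5 .7035 -.0658 -.006 -109.5
```

```text
at [0.4711 0.2417 0.1146] psi -39.85 t 28.6 open 1.0 F [1.5 0.4 0.3] j6 55 tilt z [-1.1e-03 -3.0e-04 -1.0e+00]
turn 0.1935 = 11 rows; shift 6.433 4.245 0.293
turn -0.0000 = 0 rows; shift 0.000 0.000 2.120
```

apply_moves(plan="0 0 0 0 0 0.0176;0 0 0 0 0 0.0176;0 0 0 0 0 0.0176;0 0 0 0 0 0.0176;0 0 0 0 0 0.0176;0 0 0 0 0 0.0176;0 0 0 0 0 0.0176;0 0 0 0 0 0.0176;0 0 0 0 0 0.0176;0 0 0 0 0 0.0176")

```text
time_s: 29.43
position: [0.4714, 0.2418, 0.1135]
tcp_rot: [[0.972, -0.234, -0.0], [-0.234, -0.972, -0.0], [-0.0, 0.0, -1.0]]
force: [0.4, -0.5, -0.0]
opening: 1.002
grasp_force: 0.0
```

apply_moves(plan="0 0 0 0 0 0.0176;0.35 0.23 0 0 0 0;0.61 0.4 0 0 0 0;0.61 0.4 0 0 0 0;0.61 0.4 0 0 0 0;0.61 0.4 0 0 0 0;0.61 0.4 0 0 0 0;0.61 0.4 0 0 0 0;0.61 0.4 0 0 0 0;0.61 0.4 0 0 0 0")

```text
time_s: 30.27
position: [0.6612, -0.0088, 0.1133]
tcp_rot: [[0.942, -0.335, -0.001], [-0.335, -0.942, 0.0], [-0.001, 0.0, -1.0]]
force: [0.7, 0.8, -0.1]
opening: 1.0
grasp_force: 0.0
```

apply_moves(plan="0.61 0.4 0 0 0 0;0.59 0.41 0 0 0 0;0 0 0 0 0 0;0 0 0 0 0 0")

```text
time_s: 30.6
position: [0.7043, -0.0676, 0.1129]
tcp_rot: [[0.941, -0.337, -0.0], [-0.337, -0.941, 0.0], [-0.0, -0.0, -1.0]]
force: [-0.3, 0.8, -0.2]
opening: 0.996
grasp_force: 0.0
```

```bash
python3 go.py .7035 -.0658 -.006 -109.5;python3 -c "
from h import *
a=capture('scene')[120:285,280:450,::-1]
cv2.imwrite('pics/t5.png',cv2.resize(a,None,fx=3.5,fy=3.5,interpolation=2))"
```

```text
at [ 0.7043 -0.0676  0.1129] psi -109.72 t 30.6 open 0.996 F [-0.3  0.8 -0.2] j6 95 tilt z [-2.e-04  2.e-04 -1.e+00]
turn -0.0006 = 1 rows; shift -0.026 -0.029 2.378
```

View pics/t5.png

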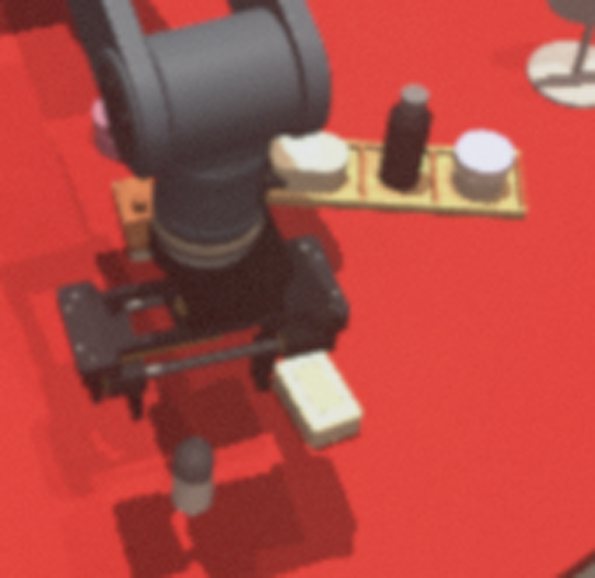

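The long tray is filled: oval soap (crop 312,160), shampoo (405,150), jar (485,165). The gripper is above the roll-on (193,475).

apply_moves(plan="-0.02 -0.02 0.3 0 0 0;0 0 0.5 0 0 0;0 0 0.5 0 0 0;0 0 0.4 0 0 0;0 0 0.3 0 0 0;0 0 0.2 0 0 0;0 0 0.15 0 0 0;0 0 0 0 0 0")

```text
time_s: 31.32
position: [0.702, -0.0633, -0.0052]
tcp_rot: [[0.943, -0.334, -0.002], [-0.334, -0.943, 0.001], [-0.003, 0.0, -1.0]]
force: [-0.2, -0.4, 0.9]
opening: 0.997
grasp_force: 0.0
```

apply_moves(plan="0 0 0 0 0 0;0 0 0 0 0 0;0 0 0 0 0 0;0 0 0 0 0 0;0 0 0 0 0 0;0 0 0 0 0 0;0 0 0 0 0 0;0 0 0 0 0 0;0 0 0 0 0 0;0 0 0 0 0 0", gripper=-1)

```text
time_s: 32.15
position: [0.7031, -0.0644, -0.0039]
tcp_rot: [[0.942, -0.334, -0.0], [-0.334, -0.942, -0.0], [-0.0, 0.0, -1.0]]
force: [-0.5, -0.3, 0.0]
opening: 0.381
grasp_force: 30.0
```

apply_moves(plan="0 0 0 0 0 0;0 0 0 0 0 0")

```text
time_s: 32.32
position: [0.7031, -0.0644, -0.0039]
tcp_rot: [[0.942, -0.334, -0.0], [-0.334, -0.942, -0.0], [-0.0, 0.0, -1.0]]
force: [-0.4, -0.8, 0.1]
opening: 0.382
grasp_force: 30.0
```

```bash
python3 go.py .7035 -.0658 .094 -109.5 .4617 -.2817 .094 -109.5
```

```text
at [ 0.7031 -0.0644 -0.0039] psi -109.54 t 32.32 open 0.382 F [-0.4 -0.8  0.1] j6 95 tilt z [-1.e-04 -3.e-04 -1.e+00]
turn -0.0001 = 1 rows; shift 0.016 0.025 -1.958
turn -0.0000 = 0 rows; shift -3.117 5.685 -0.000
```

apply_moves(plan="0 0 -0.3 0 0 0;0 0 -0.6 0 0 0;0 0 -0.6 0 0 0;0 0 -0.5 0 0 0;-0.17 0.31 0 0 0 0;-0.31 0.57 0 0 0 0;-0.31 0.57 0 0 0 0;-0.31 0.57 0 0 0 0;-0.31 0.57 0 0 0 0;-0.31 0.57 0 0 0 0")

```text
time_s: 33.15
position: [0.5684, -0.1849, 0.0973]
tcp_rot: [[0.943, -0.334, 0.001], [-0.334, -0.943, -0.0], [0.001, -0.0, -1.0]]
force: [0.0, -0.5, -1.3]
opening: 0.386
grasp_force: 30.0
```

apply_moves(plan="-0.31 0.57 0 0 0 0;-0.31 0.57 0 0 0 0;-0.31 0.57 0 0 0 0;-0.31 0.57 0 0 0 0;-0.14 0.27 0 0 0 0;0 0 0 0 0 0;0 0 0 0 0 0")

```text
time_s: 33.73
position: [0.4617, -0.2821, 0.097]
tcp_rot: [[0.942, -0.337, 0.001], [-0.337, -0.942, -0.0], [0.001, -0.0, -1.0]]
force: [0.5, 0.3, -0.6]
opening: 0.383
grasp_force: 30.0
```

```bash
python3 go.py .4617 -.2817 .001 -109.5
```

```text
at [ 0.4617 -0.2821  0.097 ] psi -109.67 t 33.73 open 0.383 F [ 0.5  0.3 -0.6] j6 66 tilt z [ 1.3e-03 -4.0e-04 -1.0e+00]
turn -0.0005 = 1 rows; shift -0.002 -0.007 1.920
```

apply_moves(plan="0 0 0.3 0 0 0;0 0 0.5 0 0 0;0 0 0.5 0 0 0;0 0 0.3 0 0 0;0 0 0.2 0 0 0;0 0 0.07 0 0 0;0 0 0 0 0 0;0 0 0 0 0 0")

```text
time_s: 34.4
position: [0.4626, -0.2814, 0.0032]
tcp_rot: [[0.943, -0.334, 0.001], [-0.334, -0.943, -0.001], [0.001, 0.0, -1.0]]
force: [-0.2, 1.0, -0.5]
opening: 0.385
grasp_force: 30.0
```

apply_moves(plan="0 0 0.03 0 0 0;0 0 0 0 0 0;0 0 0 0 0 0")

```text
time_s: 34.65
position: [0.4621, -0.2818, 0.0019]
tcp_rot: [[0.942, -0.334, 0.001], [-0.334, -0.942, -0.001], [0.001, 0.001, -1.0]]
force: [1.0, -0.9, -1.0]
opening: 0.389
grasp_force: 30.0
```

apply_moves(plan="0 0 0.02 0 0 0;0 0 0 0 0 0")

```text
time_s: 34.82
position: [0.4621, -0.2819, 0.001]
tcp_rot: [[0.942, -0.335, 0.001], [-0.335, -0.942, -0.001], [0.001, 0.001, -1.0]]
force: [-0.6, 0.5, 4.2]
opening: 0.382
grasp_force: 30.0
```

apply_moves(plan="0 0 0 0 0 0;0 0 0 0 0 0;0 0 0 0 0 0;0 0 0 0 0 0;0 0 0 0 0 0;0 0 0 0 0 0;0 0 -0.3 0 0 0;0 0 -0.5 0 0 0;0 0 -0.6 0 0 0;0 0 -0.6 0 0 0", gripper=1)

```text
time_s: 35.65
position: [0.461, -0.2808, 0.1005]
tcp_rot: [[0.942, -0.334, -0.002], [-0.334, -0.942, 0.002], [-0.002, -0.001, -1.0]]
force: [0.8, -1.1, -0.0]
opening: 0.98
grasp_force: 0.0
```

```bash
python3 go.py .694 .073 .1 -102.6 .694 .073 -.022 -102.6
```

```text
at [ 0.461  -0.2808  0.1005] psi -109.54 t 35.65 open 0.98 F [ 0.8 -1.1 -0. ] j6 66 tilt z [-0.0017  0.0016 -1.    ]
turn -0.0193 = 2 rows; shift 3.005 -7.922 0.010
turn -0.0000 = 0 rows; shift 0.000 0.000 2.440
```

apply_moves(plan="0 0 0 0 0 -0.0096;0 0 0 0 0 -0.0097;0.15 -0.4 0 0 0 0;0.25 -0.66 0 0 0 0;0.25 -0.66 0 0 0 0;0.25 -0.66 0 0 0 0;0.25 -0.66 0 0 0 0;0.25 -0.66 0 0 0 0;0.25 -0.66 0 0 0 0;0.25 -0.66 0 0 0 0")

```text
time_s: 36.48
position: [0.6095, -0.0554, 0.0999]
tcp_rot: [[0.976, -0.218, -0.001], [-0.218, -0.976, 0.0], [-0.001, 0.0, -1.0]]
force: [0.2, -0.6, 1.0]
opening: 0.999
grasp_force: 0.0
```

apply_moves(plan="0.25 -0.66 0 0 0 0;0.25 -0.66 0 0 0 0;0.25 -0.66 0 0 0 0;0.25 -0.66 0 0 0 0;0.1 -0.27 0 0 0 0;0 0 0.5 0 0 0;0 0 0.5 0 0 0;0 0 0.3 0 0 0;0 0 0 0 0 0;0 0 0 0 0 0")

```text
time_s: 37.32
position: [0.6933, 0.073, 0.0338]
tcp_rot: [[0.976, -0.218, -0.003], [-0.218, -0.976, 0.0], [-0.003, 0.0, -1.0]]
force: [0.4, -0.9, -0.3]
opening: 1.001
grasp_force: 0.0
```

```bash
python3 go.py .694 .073 -.022 -102.6
```

```text
at [0.6933 0.073  0.0338] psi -102.59 t 37.32 open 1.001 F [ 0.4 -0.9 -0.3] j6 99 tilt z [-3.e-03  2.e-04 -1.e+00]
turn 0.0000 = 1 rows; shift 0.013 -0.003 1.116
```

apply_moves(plan="0 0 0.3 0 0 0;0 0 0.3 0 0 0;0 0 0.2 0 0 0;0 0 0.15 0 0 0;0 0 0.13 0 0 0;0 0 0 0 0 0")

```text
time_s: 37.82
position: [0.6933, 0.0728, -0.0205]
tcp_rot: [[0.976, -0.218, -0.003], [-0.218, -0.976, 0.0], [-0.003, 0.0, -1.0]]
force: [-0.9, -0.0, -0.8]
opening: 0.997
grasp_force: 0.0
```

apply_moves(plan="0 0 0 0 0 0;0 0 0 0 0 0;0 0 0 0 0 0;0 0 0 0 0 0;0 0 0 0 0 0;0 0 0 0 0 0;0 0 0 0 0 0;0 0 0 0 0 0;0 0 0 0 0 0;0 0 0 0 0 0", gripper=-1)

```text
time_s: 38.65
position: [0.6945, 0.0727, -0.0186]
tcp_rot: [[0.976, -0.218, 0.0], [-0.218, -0.976, -0.0], [0.0, 0.0, -1.0]]
force: [-0.9, -1.1, 1.3]
opening: 0.547
grasp_force: 30.0
```

```bash
python3 go.py .694 .073 .098 -102.6 .5409 -.3097 .098 -109.5
```

```text
at [ 0.6945  0.0727 -0.0186] psi -102.58 t 38.65 open 0.547 F [-0.9 -1.1  1.3] j6 99 tilt z [ 1.e-04 -3.e-04 -1.e+00]
turn 0.0001 = 1 rows; shift -0.011 -0.004 -2.332
turn 0.0192 = 2 rows; shift -0.331 8.237 -0.000
```

apply_moves(plan="0 0 -0.3 0 0 0;0 0 -0.6 0 0 0;0 0 -0.6 0 0 0;0 0 -0.6 0 0 0;0 0 -0.3 0 0 0;0 0 0 0 0 0.0096;0 0 0 0 0 0.0096;-0.02 0.4 0 0 0 0;-0.03 0.7 0 0 0 0;-0.03 0.7 0 0 0 0")

```text
time_s: 39.48
position: [0.6604, -0.0101, 0.1019]
tcp_rot: [[0.944, -0.331, 0.001], [-0.331, -0.944, 0.0], [0.001, -0.0, -1.0]]
force: [0.5, -1.1, -1.3]
opening: 0.547
grasp_force: 30.0
```

apply_moves(plan="-0.03 0.7 0 0 0 0;-0.03 0.7 0 0 0 0;-0.03 0.7 0 0 0 0;-0.03 0.7 0 0 0 0;-0.03 0.7 0 0 0 0;-0.03 0.7 0 0 0 0;-0.03 0.7 0 0 0 0;-0.03 0.7 0 0 0 0;-0.03 0.7 0 0 0 0;-0.02 0.14 0 0 0 0")

```text
time_s: 40.32
position: [0.5382, -0.3153, 0.1022]
tcp_rot: [[0.941, -0.338, 0.002], [-0.338, -0.941, -0.004], [0.003, 0.003, -1.0]]
force: [1.1, 0.6, -1.0]
opening: 0.544
grasp_force: 30.0
```

apply_moves(plan="0 0 0 0 0 0;0 0 0 0 0 0")

```text
time_s: 40.48
position: [0.5393, -0.309, 0.1015]
tcp_rot: [[0.942, -0.335, 0.0], [-0.335, -0.942, 0.001], [-0.0, -0.001, -1.0]]
force: [0.3, -0.6, -0.5]
opening: 0.548
grasp_force: 30.0
```

```bash
python3 go.py .5409 -.3097 -.0136 -109.5
```

```text
at [ 0.5393 -0.309   0.1015] psi -109.59 t 40.48 open 0.548 F [ 0.3 -0.6 -0.5] j6 69 tilt z [ 3.e-04  1.e-03 -1.e+00]
turn -0.0002 = 1 rows; shift 0.035 0.003 2.302
```

apply_moves(plan="0.03 0 0.3 0 0 0;0 0 0.5 0 0 0;0 0 0.5 0 0 0;0 0 0.4 0 0 0;0 0 0.3 0 0 0;0 0 0.2 0 0 0;0 0 0.05 0 0 0;0 0 0 0 0 0;0 0 0 0 0 0")

```text
time_s: 41.23
position: [0.5418, -0.3095, -0.0106]
tcp_rot: [[0.943, -0.333, 0.001], [-0.333, -0.943, -0.001], [0.001, 0.0, -1.0]]
force: [-0.5, -0.6, -1.3]
opening: 0.549
grasp_force: 30.0
```

apply_moves(plan="0 0 0.03 0 0 0;0 0 0 0 0 0;0 0 0 0 0 0")

```text
time_s: 41.48
position: [0.5413, -0.3102, -0.0121]
tcp_rot: [[0.943, -0.334, 0.001], [-0.334, -0.943, -0.001], [0.001, 0.0, -1.0]]
force: [0.1, -0.7, -1.5]
opening: 0.55
grasp_force: 30.0
```

apply_moves(plan="0 0 0.03 0 0 0;0 0 0 0 0 0")

```text
time_s: 41.65
position: [0.5414, -0.3103, -0.0137]
tcp_rot: [[0.943, -0.334, 0.001], [-0.334, -0.943, -0.001], [0.002, 0.001, -1.0]]
force: [0.2, -0.3, 1.9]
opening: 0.547
grasp_force: 30.0
```

apply_moves(plan="0 0 0 0 0 0;0 0 0 0 0 0;0 0 0 0 0 0;0 0 0 0 0 0;0 0 0 0 0 0;0 0 0 0 0 0;0 0 -0.3 0 0 0;0 0 -0.6 0 0 0;0 0 -0.6 0 0 0;0 0 -0.6 0 0 0", gripper=1)

```text
time_s: 42.48
position: [0.5404, -0.3095, 0.0912]
tcp_rot: [[0.943, -0.334, -0.001], [-0.334, -0.943, 0.001], [-0.001, -0.001, -1.0]]
force: [0.3, -0.2, 0.1]
opening: 0.999
grasp_force: 0.0
```

apply_moves(plan="0 0 -0.6 0 0 0;0 -0.6 0 0 0 0;0 -0.7 0 0 0 0;0 -0.7 0 0 0 0;0 -0.7 0 0 0 0;0 -0.7 0 0 0 0;0 -0.7 0 0 0 0;0 -0.7 0 0 0 0;0 -0.3 0 0 0 0;0 0 0 0 0 0")

```text
time_s: 43.32
position: [0.6266, -0.0658, 0.1205]
tcp_rot: [[0.944, -0.329, 0.0], [-0.329, -0.944, 0.001], [-0.0, -0.001, -1.0]]
force: [0.2, -0.3, 0.3]
opening: 1.0
grasp_force: 0.0
```

Run:
```python
from fit import *
im={c:capture(c)[:,:,::-1].copy() for c in("top","scene")}
for c in im: cv2.imwrite(f"pics/{c}9.png",im[c])
a=cv2.resize(im["top"][150:250,195:430],(800,340),interpolation=2)
b=cv2.resize(im["scene"][130:290,200:450],(400,256),interpolation=2)
b2=cv2.resize(im["scene"][120:200,340:450],(352,256),interpolation=2)
o=np.zeros((600,800,3),np.uint8);o[:340]=a;o[342:598,:400]=b;o[342:598,402:754]=b2
cv2.imwrite("pics/fin.png",o);print(bot.read_state()["force"],bot.read_state()["time_s"])
print(fit("nail_brush",im,.4346,.0681,np.radians(-23.3),("scene",)))
```

```text
[ 0.5134012  -0.79123072 -0.44049776] 43.4167
(array([0.44540826, 0.09126972, 1.2769265 ]), np.float64(0.2881885869687749))
```

View pics/fin.png

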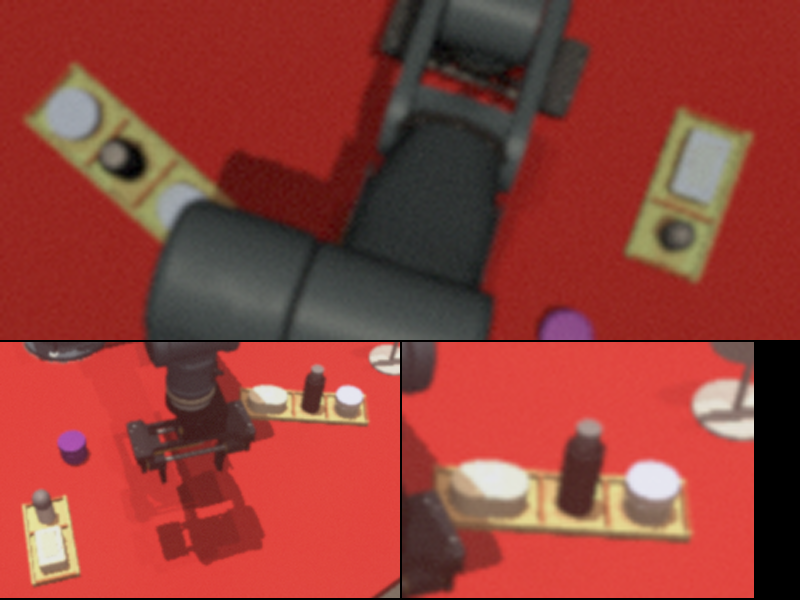

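All five are in their compartments. The brush was last seen unmoved in the earlier picture, and it is hidden behind the arm here. I'll do one numeric check of the centres, picked in fin.png at lid height.

Run:
```python
from h import *
T={"long":(.5189,.3001,50.2),"short":(.5103,-.2989,160.5)}
def chk(n,tr,cam,px,z,cx):
    P=ray(cam,[px],z)[0];x,y,a=T[tr];a=np.radians(a);d=P-[x,y]
    print(n,np.round([(d@[np.cos(a),np.sin(a)])*1000-cx,d@[-np.sin(a),np.cos(a)]*1000],1))
t=lambda u,v:(195+u/3.404-.5,150+v/3.4-.5); s=lambda u,v:(340+(u-402)/3.2-.5,120+(v-342)/3.2-.5)
chk("jar","long","top",t(73,112),.05,92.5);chk("jar","long","scene",s(653,482),.05,92.5)
chk("shampoo","long","top",t(117,154),.117,16);chk("shampoo","long","scene",s(589,429),.117,16)
chk("oval","long","scene",s(490,481),.037,-76.5)
chk("bar","short","top",t(700,166),.037,-32.5);chk("roll","short","top",t(677,233),.075,51.5)
```

```text
jar [-0.6 -1.8]
jar [-0.9 -4.3]
shampoo [-3.1 -2.3]
shampoo [-0.4 -2.4]
oval [-0.3 -4.2]
bar [ 2.6 -2.6]
roll [-1.1 -5.2]
```

All centres are well inside tolerance, and the robot is touching nothing. Handing in.

```bash
python3 -c "
from rig import bot
print(bot.hand_in())"
```

```text
the job is handed in; nothing more can be done
None
```

The job is handed in at about 43 s. All five toiletries are in their compartments, 2 to 5 mm off centre by my camera check. I saw no bystander moved, though the arm hid the nail brush in the last picture, and the hand-in returned no verdict.

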